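# Wind up the riveting stand and feed its punch through both guides

## Robot

A 6-joint arm with a two-finger parallel gripper is mounted at the origin on a cart in front of the work surface, level with it; the furniture and walls round the work are solid. World frame = base frame: x ahead of the robot, y to its left, z up, the work surface at z = 0. Lengths are in m, angles in rad, forces in N, time in s.
With the tool pointing down it reaches from about 0.35 to 1 m from the base axis. Payload 7.1 kg.
Tool frame: the origin (TCP) lies at the very end of the fingers, on their centre line; the grasp point (between the pads) lies manip.grip_point_offset behind it (manip.grip_point_offset is the distance from the TCP to the grasp point, in m); x points along the fingers, z is the direction in which the jaws open and shut, and the axes are right-handed (so a half turn about x gives the same grasp; the last joint's range is limited). The gripper opens to 85 mm and grips with 20 to 120 N. Pads are 22 mm wide; open, the fingers measure 114 mm over their backs; the gripper's body (76 mm by 85 mm) begins 54 mm behind the grasp point. The pads swing forward as they close: fully open they stand 13 mm farther back than shut.
Start: joints at [-1.215, 0.423, 1.63, -0, 1.089, -0.019], TCP at [0.229, -0.582, 0.231] pointing down, gripper open.
Joint ranges: [-3, 3], [-0.9, 2.11], [0.09, 2.58], [-1.31, 4.45], [0.11, 2.69], [-2.54, 2.54]. Speed limits (rad/s): [2.39, 2.39, 3.01, 3.14, 3.14, 3.14].

## Interface

Orientations are given as a unit quaternion [w, x, y, z].
In Python, from workcell import manip gives the robot as it stands.
- The arm moves only by the shell command python3 -m crank 'ROWS'. ROWS is JSON, a list of rows, each a list of 3 entries, a list of its own where there are three numbers: the opening in per cent of the stroke, from 0 (shut) to 100 (fully open), then the shift along the world's x, y, z in mm, then the turn about the world's z in degrees. A call has 1 to 20 rows; each row shifts and turns the commanded pose from where the row before left it; what a row does not reach is not made up. A row lasts 1/12 s, in which the tool goes at most 41.7 mm and 7.16 degrees, less where a joint would pass 70% of its speed; a pose out of reach is approached as far as the arm can. A call is refused whole if a number of a shift passes 41.7 or a number of a turn 7.16, either way. A call with a gripper value outside its range is refused whole. The fingers move at their own pace and stop on an object; the grip force is fixed at half the most. Time passes only in rows, so rows that do not move let the fingers close. It gives the time, the measured TCP pose, the force and the opening at its end, in the units of the state.
- manip.get_state(): the state, without advancing time (a new reading comes with each control period).
- manip.get_image(name): name is "scene" or "top" or "wrist"; returns the picture (480x640x3 uint8, blue, green, red); there is no depth.
- manip.get_calibration(name): a dict with "camera_matrix" (3x3 intrinsics, pixels), "R" (3x3) and "t" (3): a world point X has camera coordinates R X + t. Camera axes: x right, y down, z forward; pixel columns grow to the right and rows downward; lengths in m; the calibration is good to about 2 mm. A picture is of the moment at which its call begins: read the wrist's pose just before it. get_calibration takes no time and is no camera call; for the wrist camera it gives the pose at the moment of the call.
- manip.finish_job(): hands the job in, once; it reports no verdict.
The state is a dict: "time": time; "joints": joint angles; "qd": joint speeds; "joint_torque": joint torques, N m; "eef_pos": TCP position; "ee_rot": TCP orientation; "ft_force": force on the tool from outside, world axes, zero at the start; "moment": the same for the moment, N m; "gripper_width": opening from 0.0 (shut) to 1.0 (fully open).
Only numpy, scipy, OpenCV 4.12 (cv2) and the standard library are available. Lean on these libraries where they do the work, as an engineer would, in place of code of your own. Each camera call takes 0.05 s, during which the arm holds its last target.

## Task

Please ready the riveting stand: wind its guide head up to the top stop with the crank (clockwise, seen from above), then take the long punch out of the wooden block and feed it, tip down, through the upper guide and on through the lower one. Nothing on the stand retains the punch yet, so finish while still holding it, upright and still in both guides, with its tip in the open gap about midway between the lower guide and the anvil; never let it touch the anvil, and leave the crank wound up.

Things in the scene. Friction and masses are not known exactly. Their poses are not given: they have to be found in the camera images.
- crank_handle (a point): Centre of the crank's upright handle, a dark wooden grip 16 mm in diameter and 50 mm tall (25 mm above and below this point) that spins freely on its pin; 5 mm below it is the steel crank arm. It goes round the crank axis on a level circle of 32 mm radius (the crank itself does not rise); about 2 N at the handle turns it and it stays where it is left.
- crank_axis (a point): Point on the upright axis of the crank, level with the middle of the handle; the crank sits on top of the rear of the dark grey riveting stand, 90 mm behind the punch axis. The hub and arm lie more than 20 mm below this point.
- crank (a joint): Crank angle in rad, grows clockwise seen from above: 0 is guide head at its lowest, 15.708 (2.5 turns) is guide head at the top stop, where the handle points straight back, away from the guides. Each turn lifts the head 12 mm, 30 mm in all. It starts somewhere between 0 and 3.0.
- upper_guide (a point): Centre of the funnel mouth of the upper guide: a brass funnel, 20 mm wide at the mouth and narrowing over 6 mm to an upright bore of 12 mm diameter and 16 mm length, in the upper of the two arms of the guide head. It rises with the head. The point's x axis points from the guides back to the crank axis, z is up.
- lower_guide (a point): Centre of the underside of the lower guide, straight below the upper guide's mouth by 75.5 mm; the same funnel (mouth 21.5 mm above this point) and bore. The gap between the two guides is 32 mm. With the head at the top stop this point is 44 mm above the anvil's face.
- anvil: Round polished steel anvil, 28 mm across its face, on the stand's base right under the guides; origin at the centre of its underside, its face is 10 mm above that and 30 mm above the bench top.
- punch_mid (a point): Centre of the long punch, half-way up: a plain round steel rod 10 mm in diameter and 160 mm long, about 90 g, with thin dark rings round its upper part; its z axis points from the tip to the top, 80 mm each way. It stands loosely upright, tip down, 42 mm deep in a hole of a wooden block (46 x 96 x 50 mm) that also holds some short punches, all under 25 mm above the block; the block does not move.
- punch_tip (a point): Centre of the punch's lower end, which tapers over the last 8 mm from 10 to 7 mm diameter. The end lies in the punch's axis, 80 mm below its centre.

How it is judged:
On the way, in this order (a step that is already met when the one before it is completed fails the run):
1. the guide head is wound up to its top stop (crank above 15.4 rad) (value of joint crank above 15.4 rad), for 0.2 s.
2. the punch's tip is in the upper guide, at or below its bore, and has not reached the lower guide's bore (value of joint crank above 15.3 rad and horizontal distance between punch_tip and upper_guide below 0.005 m and z of punch_tip in the frame of upper_guide below -0.01 m and z of punch_tip in the frame of lower_guide above 0.016 m and angle between the z axis of punch_mid and the z axis of upper_guide, either way round below 0.12 rad), for 0.2 s.
At the end, for the whole second after the job is handed in: The crank is still wound up (above 15.3 rad); the punch stands tip down in both guides, its axis within 0.06 rad of theirs, its tip within 4 mm of their axis and 10 to 34 mm below the underside of the lower guide, so at least 10 mm clear of the anvil; the fingers hold it (over 1 N) and it is still (value of joint crank above 15.3 rad and horizontal distance between punch_tip and lower_guide below 0.004 m and z of punch_tip in the frame of lower_guide between -0.034 and -0.01 m and angle between the z axis of punch_mid and the z axis of upper_guide, either way round below 0.06 rad and angle between punch_mid's own z axis and vertical below 0.2 rad and contact force between the fingers and punch above 1 N and contact force between punch and anvil below 0.3 N and linear speed of punch below 0.02 m/s); the arm keeps its last pose, push and grip.
It fails at once if the punch touches the anvil (contact force between punch and anvil above 0.5 N).
It also fails if it takes over 64 s, if anything falls off the work surface, if the arm or the gripper's body presses on something with over 40 N, if the wrist force passes 120 N, or if a joint passes its speed limit or range.

## Working session

There is one attempt and no reset: what is moved stays moved. The work goes in short steps, Python scripts to look and compute and a shell command to move; the robot and the scene stay as the last step left them, time stands still between calls to the robot, and variables do not carry over. Pictures are saved under pics/ and viewed, and the job is handed in when it is done.

```bash
ls; mkdir -p pics; python3 - <<'E'
from workcell import manip
import cv2
print(manip.grip_point_offset)
print(manip.get_state())
for n in ["scene","top","wrist"]:
    c=manip.get_calibration(n); print(n,c)
    cv2.imwrite(f"pics/{n}0.png",manip.get_image(n))
E
```

```text
pics
0.0187
{'time': 0.0, 'joints': array([-1.21498252e+00,  4.23850155e-01,  1.63064619e+00, -2.63593816e-05,
        1.08860351e+00, -1.90047059e-02]), 'qd': array([-0.00046057, -0.00069579,  0.00049733,  0.00119815, -0.00184055,
       -0.00132267]), 'joint_torque': array([-2.92694367e-04, -5.57385707e+01, -2.81747246e+01, -6.01675015e-05,
        7.35677546e-03, -2.99308226e-05]), 'eef_pos': array([ 0.22864749, -0.58111346,  0.23055708]), 'ee_rot': array([ 0.58396505,  0.39838593,  0.58484385, -0.39778277]), 'ft_force': array([ 0.09195448, -0.61424015, -0.30503546]), 'moment': array([-0.05138439, -0.0573306 , -0.01747863]), 'gripper_width': 1.0016601052115892}
scene {'camera_matrix': array([[609.30186635,   0.        , 312.14835572],
       [  0.        , 609.30186635, 230.88879763],
       [  0.        ,   0.        ,   1.        ]]), 'R': array([[-0.84865692, -0.52887669,  0.00841965],
       [-0.28263362,  0.43995549, -0.85238337],
       [ 0.44710142, -0.72576071, -0.5228496 ]]), 't': array([0.48466159, 0.29766292, 0.85485348])}
top {'camera_matrix': array([[594.27485178,   0.        , 311.429805  ],
       [  0.        , 594.27485178, 228.52036251],
       [  0.        ,   0.        ,   1.        ]]), 'R': array([[ 0.02298526, -0.99959538, -0.01675567],
       [-0.99206051, -0.02073277, -0.12404067],
       [ 0.12364309,  0.01947375, -0.99213566]]), 't': array([-0.00526367,  0.57930274,  1.09564468])}
wrist {'camera_matrix': array([[389.41652166,   0.        , 310.67023841],
       [  0.        , 389.41652166, 234.99261003],
       [  0.        ,   0.        ,   1.        ]]), 'R': array([[ 0.36811403, -0.92978006, -0.00104806],
       [-0.89610771, -0.3550828 ,  0.26628403],
       [-0.24795773, -0.09708372, -0.96389404]]), 't': array([-0.62380304, -0.0347114 ,  0.37922673])}
```

View pics/scene0.png

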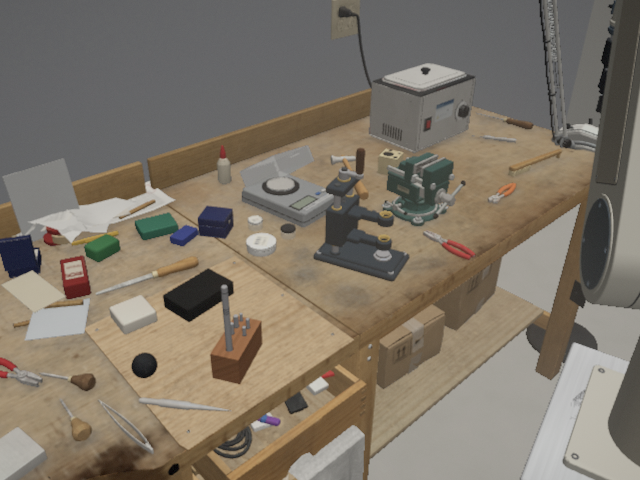

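View pics/top0.png

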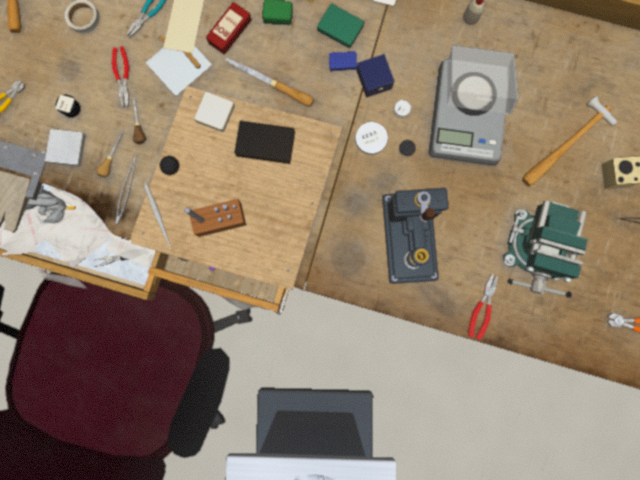

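View pics/wrist0.png

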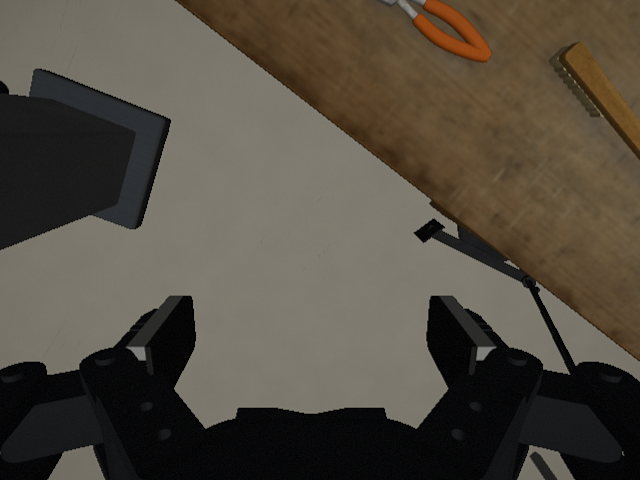

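```bash
python3 - <<'E'
import cv2
a=cv2.imread('pics/top0.png'); b=cv2.imread('pics/scene0.png')
cv2.imwrite('pics/t_st.png',cv2.resize(a[170:300,370:470],None,fx=6,fy=6,interpolation=cv2.INTER_CUBIC)[:600*6//6*2][:780])
cv2.imwrite('pics/t_st.png',cv2.resize(a[180:280,375:475],(600,600),interpolation=cv2.INTER_CUBIC))
cv2.imwrite('pics/t_bl.png',cv2.resize(a[190:245,175:255],(800,550),interpolation=cv2.INTER_CUBIC))
cv2.imwrite('pics/s_st.png',cv2.resize(b[145:285,305:425],(514,600),interpolation=cv2.INTER_CUBIC))
cv2.imwrite('pics/s_bl.png',cv2.resize(b[280:390,190:280],(490,600),interpolation=cv2.INTER_CUBIC))
E
```

```text
(no output)
```

View pics/t_st.png

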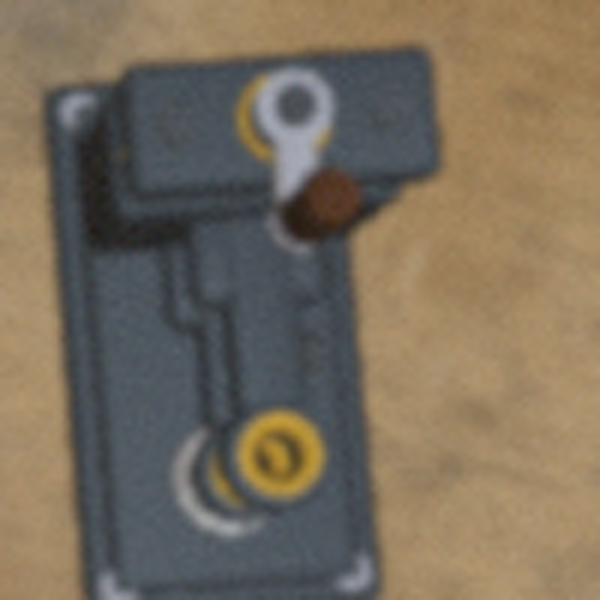

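View pics/t_bl.png

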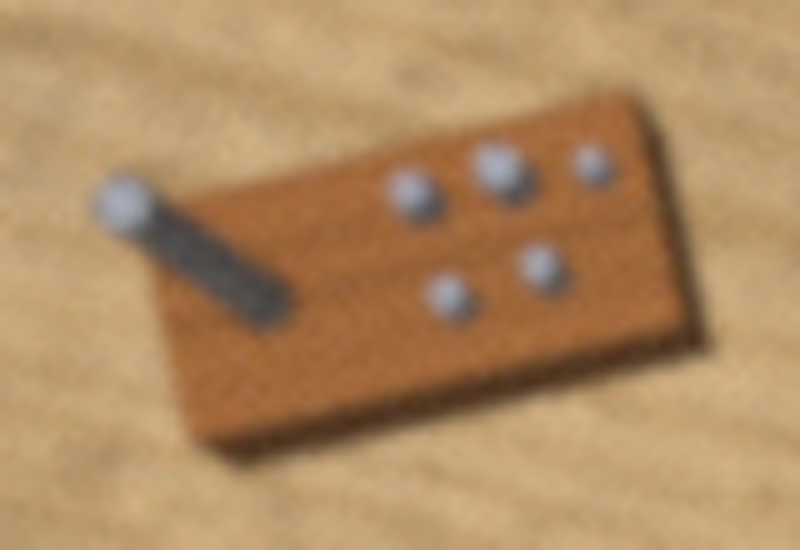

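View pics/s_st.png

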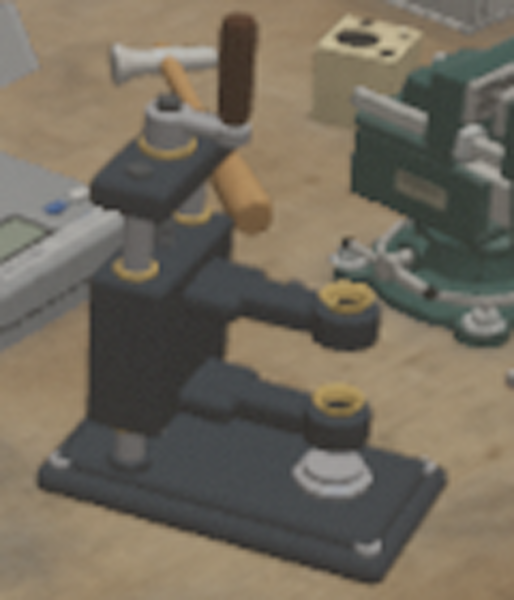

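View pics/s_bl.png

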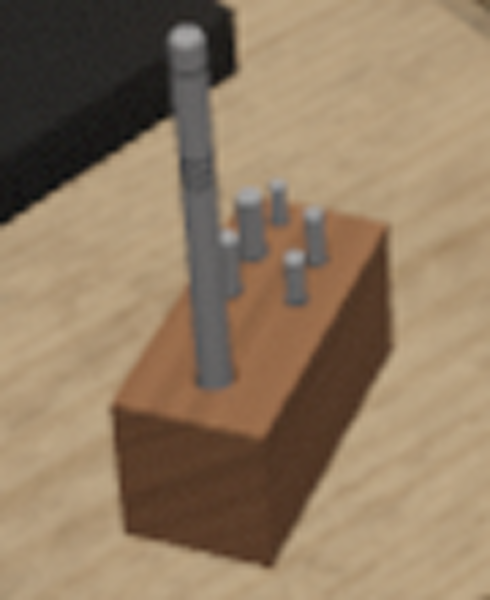

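```bash
cat > h.py <<'E'
import numpy as np
from workcell import manip
def ray(n,p,c=None):
    c=c or manip.get_calibration(n); K=c["camera_matrix"];R=np.array(c["R"]);t=np.array(c["t"])
    d=R.T@np.linalg.solve(K,[p[0],p[1],1.]); return -R.T@t,d/np.linalg.norm(d)
def tri(rays):
    A=np.zeros((3,3));b=np.zeros(3)
    for o,d in rays:
        P=np.eye(3)-np.outer(d,d);A+=P;b+=P@o
    x=np.linalg.solve(A,b); return x,[np.linalg.norm((np.eye(3)-np.outer(d,d))@(x-o)) for o,d in rays]
def plane(r,z):
    o,d=r; return o+d*(z-o[2])/d[2]
def proj(n,X,c=None):
    c=c or manip.get_calibration(n); v=c["camera_matrix"]@(np.array(c["R"])@X+c["t"]); return v[:2]/v[2]
E
python3 - <<'E'
from h import *
np.set_printoptions(precision=4,suppress=True)
for n,t,s in [("handle_top",(431,212.8),(360.8,149.7)),("umouth",(421.8,255.8),(385.8,213.9)),("hubtop",(424.3,197.2),(344.5,169.3)),("ptop",(187.2,210),(224.2,286.6)),("pbase",(202,220.2),(229.7,350))]:
    x,e=tri([ray("top",t),ray("scene",s)]); print(n,x,np.array(e))
print(plane(ray("scene",(382.7,252.9)),.03),plane(ray("scene",(229.7,350)),.05),plane(ray("top",(202,220.2)),.05),plane(ray("scene",(359.9,173)),.2))
E
```

```text
handle_top [ 0.5823 -0.183   0.2374] [0.0005 0.0005]
umouth [ 0.5246 -0.1889  0.1159] [0.0006 0.0006]
hubtop [ 0.6147 -0.1811  0.1899] [0.0014 0.0014]
ptop [0.5887 0.2146 0.1714] [0.001 0.001]
pbase [0.5884 0.214  0.0499] [0.0007 0.0007]
[ 0.5217 -0.1843  0.03  ] [0.5876 0.2138 0.05  ] [0.5891 0.2143 0.05  ] [ 0.5718 -0.1648  0.2   ]
```

```bash
python3 -m crank '[[100,[10,10,20],-1],[100,[17.6,19.9,15],-1],[100,[17.6,19.9,10],-1],[100,[17.6,19.9,10],-1],[100,[17.6,19.9,5],-1],[100,[17.6,19.9,0],-1],[100,[17.6,19.9,0],-1],[100,[17.6,19.9,0],-1],[100,[17.6,19.9,0],-1],[100,[17.6,19.9,0],-1],[100,[17.6,19.9,0],-1],[100,[17.6,19.9,0],-1],[100,[17.6,19.9,0],-1],[100,[17.6,19.9,0],-1],[100,[17.6,19.9,0],-1],[100,[17.6,19.9,0],-1],[100,[17.6,19.9,0],0],[100,[17.6,19.9,0],0],[100,[17.6,19.9,0],0],[100,[8,10,0],0]]'
python3 - <<'E'
from h import *
import cv2
np.set_printoptions(precision=4,suppress=True)
s=manip.get_state();c=manip.get_calibration("wrist");cv2.imwrite("pics/w1.png",manip.get_image("wrist"))
print(s['time'],s['eef_pos'],s['ee_rot'],s['joints']); print(-c['R'].T@c['t'])
np.savez("w1.npz",**c)
E
```

```text
time: 1.82
eef_pos: [0.5651, -0.2013, 0.2911]
ee_rot: [0.524, 0.475, 0.524, -0.475]
ft_force: [-1.2, 0.0, 0.7]
gripper_width: 0.998
1.8167 [ 0.5651 -0.2013  0.2911] [ 0.5236  0.4754  0.5238 -0.4749] [-0.3623  0.3245  1.6315  0.0007  1.1855  1.1111]
[ 0.6333 -0.1936  0.4346]
```

View pics/w1.png

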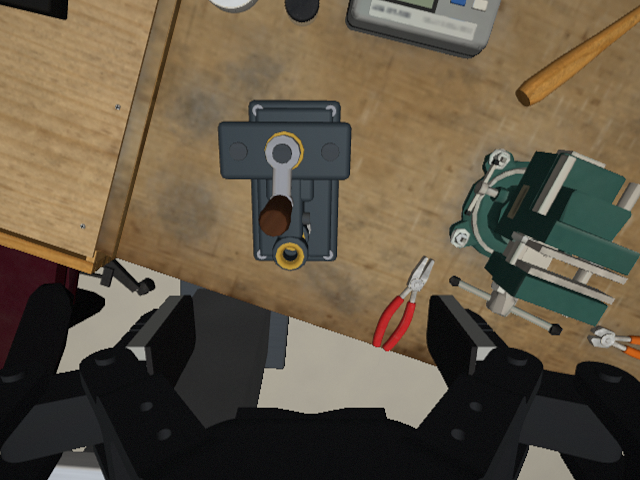

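```bash
python3 - <<'E'
import cv2
a=cv2.imread('pics/w1.png')
cv2.imwrite('pics/w1c.png',cv2.resize(a[90:280,210:360],(474,600),interpolation=cv2.INTER_CUBIC))
E
```

```text
(no output)
```

View pics/w1c.png

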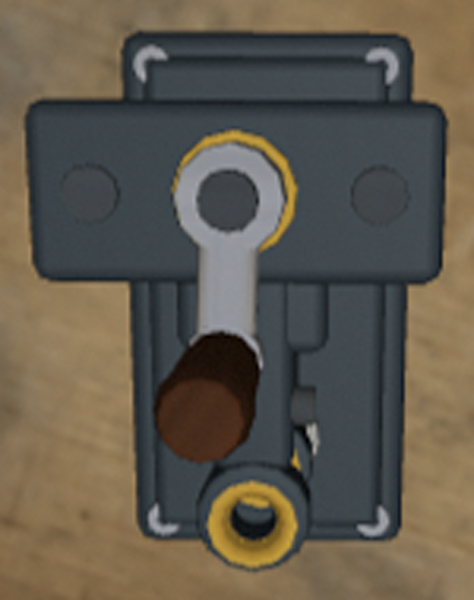

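```bash
python3 - <<'E'
from h import *
np.set_printoptions(precision=4,suppress=True)
c=dict(np.load("w1.npz"))
for n,w,t,s in [("handle_top",(274.6,222.9),(431,212.8),(360.8,149.7)),("umouth",(290.7,253.9),(421.8,255.8),(385.8,213.9)),("hubtop",(282.2,153.6),(424.3,197.2),(344.5,169.3))]:
    R=[ray("wrist",w,c),ray("top",t),ray("scene",s)]
    x,e=tri(R); print(n,x,np.array(e))
    x,e=tri(R[:2]); print(n,x,np.array(e))
R0=ray("wrist",(274.6,222.9),c);print("h@.237",plane(R0,.237))
print("hub@.19",plane(ray("wrist",(282.2,153.6),c),.19), "hub@.185",plane(ray("wrist",(282.2,153.6),c),.185))
print("um@.1195",plane(ray("wrist",(290.7,253.9),c),.1195))
print("hb@.187",plane(ray("wrist",(283.1,201.4),c),.187))
print("colmid@.165",plane(ray("wrist",(284.4,151.2),c),.165))
a=ray("wrist",(210+90/3.16,90+192/3.16),c);b=ray("wrist",(210+380/3.16,90+195/3.16),c);print(plane(a,.165),plane(b,.165))
E
```

```text
handle_top [ 0.5826 -0.1815  0.238 ] [0.0022 0.0012 0.0015]
handle_top [ 0.5834 -0.1811  0.2392] [0.0016 0.0016]
umouth [ 0.5254 -0.1883  0.1155] [0.0022 0.0006 0.0017]
umouth [ 0.5259 -0.188   0.1133] [0.0013 0.0013]
hubtop [ 0.615  -0.1795  0.1908] [0.0022 0.0012 0.0023]
hubtop [ 0.6158 -0.1788  0.1952] [0.0011 0.0011]
h@.237 [ 0.5837 -0.1796  0.237 ]
hub@.19 [ 0.6162 -0.1777  0.19  ] hub@.185 [ 0.6158 -0.1773  0.185 ]
um@.1195 [ 0.5285 -0.187   0.1195]
hb@.187 [ 0.5859 -0.1805  0.187 ]
colmid@.165 [ 0.6162 -0.1774  0.165 ]
[ 0.6134 -0.1464  0.165 ] [ 0.6189 -0.2084  0.165 ]
```

```bash
python3 -m crank '[[100,[6,7,0],0],[100,[6,7,0],0],[100,[6,6,0],0],[100,[0,0,-20],0],[100,[0,0,-20],0],[100,[0,0,-20],0],[100,[0,0,-20],0],[100,[0,0,-9],0],[100,[0,0,0],0],[100,[0,0,0],0]]'
python3 - <<'E'
from h import *
import cv2
s=manip.get_state()
cv2.imwrite("pics/w2.png",manip.get_image("wrist"));cv2.imwrite("pics/s2.png",manip.get_image("scene")[120:300,250:470].repeat(3,0).repeat(3,1))
print(s['eef_pos'],s['ft_force'])
E
```

```text
time: 2.7
eef_pos: [0.5817, -0.1837, 0.2025]
ee_rot: [0.523, 0.476, 0.523, -0.476]
ft_force: [0.2, -0.7, 0.3]
gripper_width: 0.999
[ 0.58169562 -0.18368047  0.20246103] [ 0.19924596 -0.71127343  0.27189881]
```

View pics/w2.png

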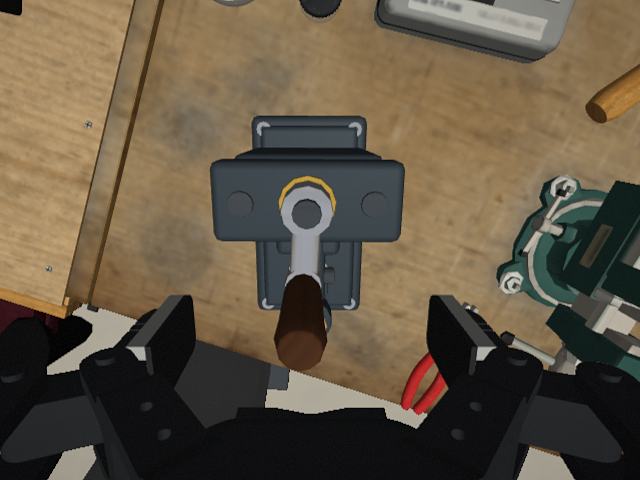

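View pics/s2.png

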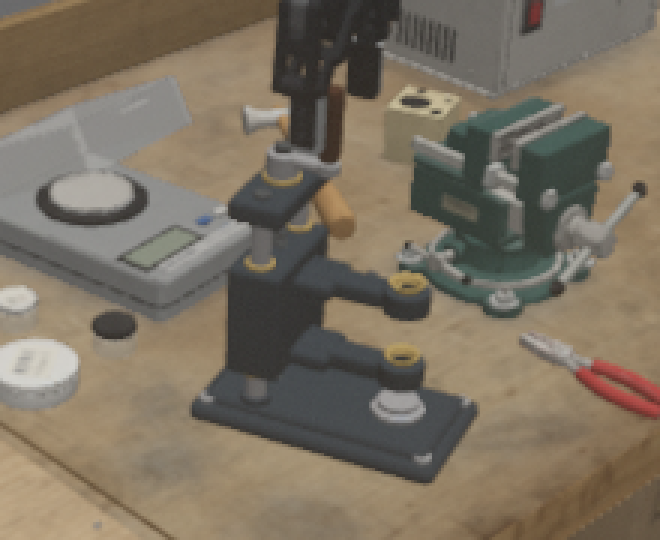

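```bash
python3 -m crank '[[60,[1.5,2.5,0],0],[30,[0,0,0],0],[10,[0,0,0],0],[0,[0,0,0],0],[0,[0,0,0],0],[0,[0,0,0],0],[0,[0,0,0],0],[0,[0,0,0],0],[0,[0,0,0],0],[0,[0,0,0],0]]'
python3 - <<'E'
from h import *
import cv2
s=manip.get_state()
cv2.imwrite("pics/w3.png",manip.get_image("wrist"))
print(s['eef_pos'],s['ft_force'],s['gripper_width'])
E
```

```text
time: 3.63
eef_pos: [0.5831, -0.1809, 0.2026]
ee_rot: [0.523, 0.476, 0.523, -0.476]
ft_force: [-1.5, -0.1, 4.2]
gripper_width: 0.173
[ 0.58313059 -0.18087636  0.20257493] [-1.51856077 -0.12742971  4.2243109 ] 0.1732246333722282
```

View pics/w3.png

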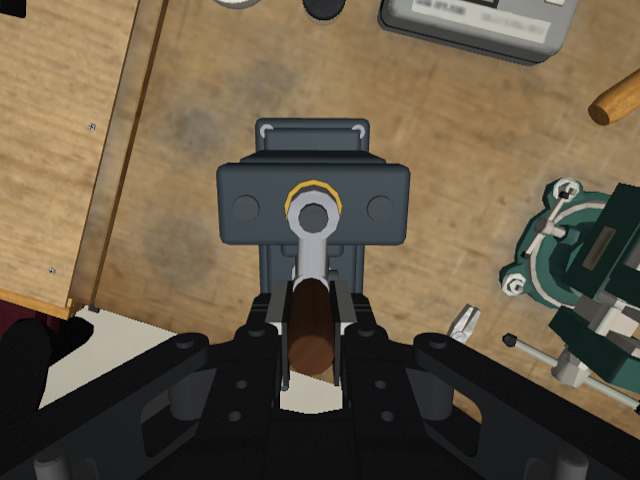

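```bash
python3 - <<'E'
import numpy as np
p=lambda f:np.round(32*np.array([np.cos(np.radians(f)),np.sin(np.radians(f))]),1)
f=183
print(' '.join(f"{f-15*k}->{f-15*k-15}:{(p(f-15*k-15)-p(f-15*k)).round(1)}\n" for k in range(24)))
E
```

```text
183->168:[0.7 8.4]
 168->153:[2.8 7.8]
 153->138:[4.7 6.9]
 138->123:[6.4 5.4]
 123->108:[7.5 3.6]
 108->93:[8.2 1.6]
 93->78:[ 8.4 -0.7]
 78->63:[ 7.8 -2.8]
 63->48:[ 6.9 -4.7]
 48->33:[ 5.4 -6.4]
 33->18:[ 3.6 -7.5]
 18->3:[ 1.6 -8.2]
 3->-12:[-0.7 -8.4]
 -12->-27:[-2.8 -7.8]
 -27->-42:[-4.7 -6.9]
 -42->-57:[-6.4 -5.4]
 -57->-72:[-7.5 -3.6]
 -72->-87:[-8.2 -1.6]
 -87->-102:[-8.4  0.7]
 -102->-117:[-7.8  2.8]
 -117->-132:[-6.9  4.7]
 -132->-147:[-5.4  6.4]
 -147->-162:[-3.6  7.5]
 -162->-177:[-1.6  8.2]
```

```bash
python3 -m crank '[[0,[0.7,8.4,0],0],[0,[2.8,7.8,0],0],[0,[4.7,6.9,0],0],[0,[6.4,5.4,0],0],[0,[0,0,0],0]]'
python3 -m crank '[[0,[7.5,3.6,0],0],[0,[8.2,1.6,0],0],[0,[0,0,0],0]]'
```

```text
time: 4.1
eef_pos: [0.5985, -0.1514, 0.2026]
ee_rot: [0.524, 0.476, 0.523, -0.475]
ft_force: [-0.4, 2.4, 6.7]
gripper_width: 0.169
time: 4.35
eef_pos: [0.6145, -0.1468, 0.2026]
ee_rot: [0.524, 0.476, 0.523, -0.475]
ft_force: [1.6, 2.6, 6.2]
gripper_width: 0.165
```

```bash
python3 -m crank '[[0,[8.4,-0.7,0],0],[0,[7.8,-2.8,0],0],[0,[6.9,-4.7,0],0],[0,[5.4,-6.4,0],0],[0,[3.6,-7.5,0],0],[0,[1.6,-8.2,0],0],[0,[0,0,0],0]]'
python3 -m crank '[[0,[-0.7,-8.4,0],0],[0,[-2.8,-7.8,0],0],[0,[-4.7,-6.9,0],0],[0,[-6.4,-5.4,0],0],[0,[-7.5,-3.6,0],0],[0,[-8.2,-1.6,0],0],[0,[0,0,0],0]]'
```

```text
time: 4.93
eef_pos: [0.6472, -0.1788, 0.2026]
ee_rot: [0.523, 0.476, 0.523, -0.476]
ft_force: [-1.0, -1.6, 5.0]
gripper_width: 0.175
time: 5.52
eef_pos: [0.6157, -0.2109, 0.2025]
ee_rot: [0.523, 0.476, 0.523, -0.475]
ft_force: [-1.4, 4.7, 5.6]
gripper_width: 0.169
```

```bash
python3 - <<'E'
from h import *
import cv2
cv2.imwrite("pics/w4.png",manip.get_image("wrist"));cv2.imwrite("pics/s4.png",manip.get_image("scene")[120:300,250:470].repeat(3,0).repeat(3,1))
E
```

```text
(no output)
```

View pics/s4.png

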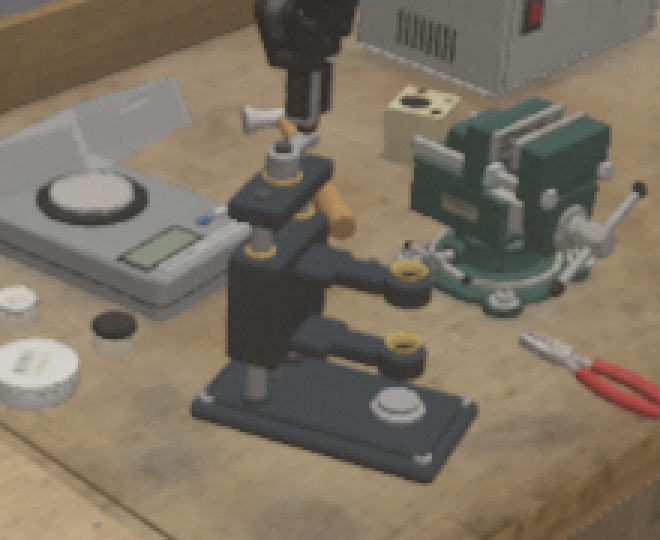

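View pics/w4.png

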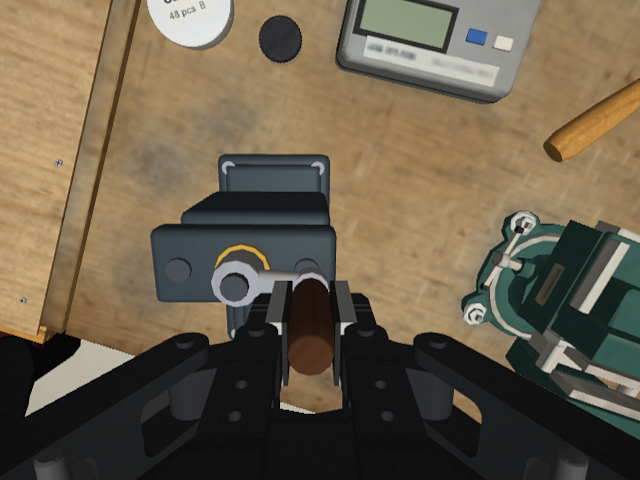

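```bash
python3 -m crank '[[0,[-8.4,0.7,0],0],[0,[-7.8,2.8,0],0],[0,[-6.9,4.7,0],0],[0,[-5.4,6.4,0],0],[0,[-3.6,7.5,0],0],[0,[-1.6,8.2,0],0],[0,[0.7,8.4,0],0],[0,[2.8,7.8,0],0],[0,[4.7,6.9,0],0],[0,[6.4,5.4,0],0],[0,[7.5,3.6,0],0],[0,[8.2,1.6,0],0],[0,[8.4,-0.7,0],0],[0,[7.8,-2.8,0],0],[0,[6.9,-4.7,0],0],[0,[5.4,-6.4,0],0],[0,[3.6,-7.5,0],0],[0,[1.6,-8.2,0],0],[0,[0,0,0],0]]'
```

```text
time: 7.2
eef_pos: [0.6472, -0.1776, 0.2025]
ee_rot: [0.523, 0.475, 0.524, -0.476]
ft_force: [-0.7, -1.3, 7.7]
gripper_width: 0.168
```

```bash
python3 -m crank '[[0,[-0.7,-8.4,0],0],[0,[-2.8,-7.8,0],0],[0,[-4.7,-6.9,0],0],[0,[-6.4,-5.4,0],0],[0,[-7.5,-3.6,0],0],[0,[-8.2,-1.6,0],0],[0,[-8.4,0.7,0],0],[0,[-7.8,2.8,0],0],[0,[-6.9,4.7,0],0],[0,[-5.4,6.4,0],0],[0,[-3.6,7.5,0],0],[0,[-1.6,8.2,0],0],[0,[0.7,8.4,0],0],[0,[2.8,7.8,0],0],[0,[4.7,6.9,0],0],[0,[6.4,5.4,0],0],[0,[7.5,3.6,0],0],[0,[8.2,1.6,0],0],[0,[0,0,0],0]]'
```

```text
time: 8.78
eef_pos: [0.6143, -0.1466, 0.2025]
ee_rot: [0.524, 0.475, 0.523, -0.476]
ft_force: [1.3, -2.9, 7.8]
gripper_width: 0.172
```

```bash
python3 -m crank '[[0,[8.4,-0.7,0],0],[0,[7.8,-2.8,0],0],[0,[6.9,-4.7,0],0],[0,[5.4,-6.4,0],0],[0,[3.6,-7.5,0],0],[0,[0,0,0],0]]'; python3 -m crank '[[0,[0.6,-2.8,0],0],[0,[0.5,-2.7,0],0],[0,[0,0,0],0]]';python3 -m crank '[[0,[0,-1,0],0],[0,[0,-1,0],0],[0,[0,0,0],0]]'
```

```text
time: 9.28
eef_pos: [0.6457, -0.1691, 0.2025]
ee_rot: [0.523, 0.475, 0.524, -0.476]
ft_force: [0.2, -0.8, 9.2]
gripper_width: 0.172
time: 9.53
eef_pos: [0.6467, -0.1737, 0.2025]
ee_rot: [0.523, 0.476, 0.524, -0.475]
ft_force: [0.6, 0.9, 7.5]
gripper_width: 0.169
time: 9.78
eef_pos: [0.6469, -0.1754, 0.2026]
ee_rot: [0.523, 0.476, 0.524, -0.475]
ft_force: [1.9, 2.9, 6.9]
gripper_width: 0.169
```

```bash
python3 -m crank '[[0,[0,-1,0],0],[0,[0,0,0],0]]';python3 -m crank '[[0,[0,-1,0],0],[0,[0,0,0],0]]'
```

```text
time: 9.95
eef_pos: [0.647, -0.176, 0.2026]
ee_rot: [0.523, 0.476, 0.524, -0.475]
ft_force: [1.5, 3.6, 7.5]
gripper_width: 0.175
time: 10.12
eef_pos: [0.6469, -0.1762, 0.2025]
ee_rot: [0.523, 0.476, 0.524, -0.475]
ft_force: [1.4, 6.6, 8.3]
gripper_width: 0.166
```

```bash
python3 -m crank '[[0,[0,1.5,0],0],[10,[0,0,0],0],[25,[0,0,0],0],[40,[0,0,0],0],[60,[0,0,0],0],[80,[0,0,0],0],[100,[0,0,0],0],[100,[0,0,20],0],[100,[0,0,25],0],[100,[0,0,25],0],[100,[-20,0,15],0],[100,[-20,0,0],0],[100,[-20,0,0],0],[100,[-20,0,0],0],[100,[0,0,0],0],[100,[0,0,0],0]]'
python3 - <<'E'
from h import *
import cv2
s=manip.get_state();c=manip.get_calibration("wrist");cv2.imwrite("pics/w5.png",manip.get_image("wrist"));np.savez("w5.npz",**c)
cv2.imwrite("pics/s5.png",manip.get_image("scene"));cv2.imwrite("pics/t5.png",manip.get_image("top"))
a=cv2.imread('pics/w5.png')
cv2.imwrite('pics/s5c.png',cv2.resize(cv2.imread('pics/s5.png')[145:285,305:425],(514,600),interpolation=cv2.INTER_CUBIC))
cv2.imwrite('pics/t5c.png',cv2.resize(cv2.imread('pics/t5.png')[180:280,375:475],(600,600),interpolation=cv2.INTER_CUBIC))
print(s['time'],s['eef_pos'],s['gripper_width'])
E
```

```text
time: 11.45
eef_pos: [0.5661, -0.1774, 0.2876]
ee_rot: [0.523, 0.476, 0.523, -0.476]
ft_force: [0.7, -1.0, 0.2]
gripper_width: 1.0
11.45 [ 0.56607707 -0.17739908  0.28760808] 1.0000876165366166
```

View pics/w5.png

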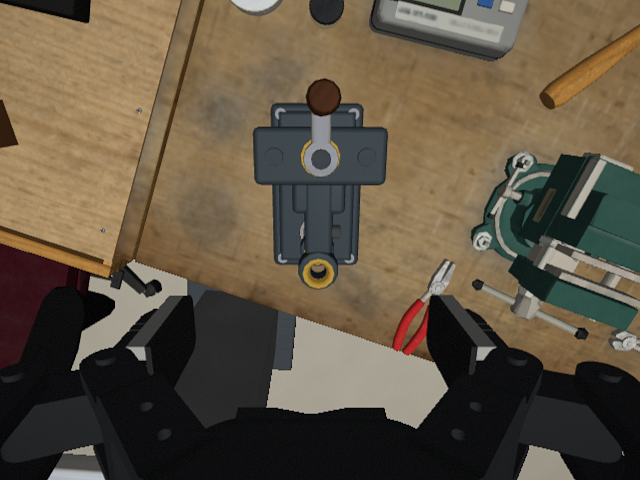

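View pics/s5c.png

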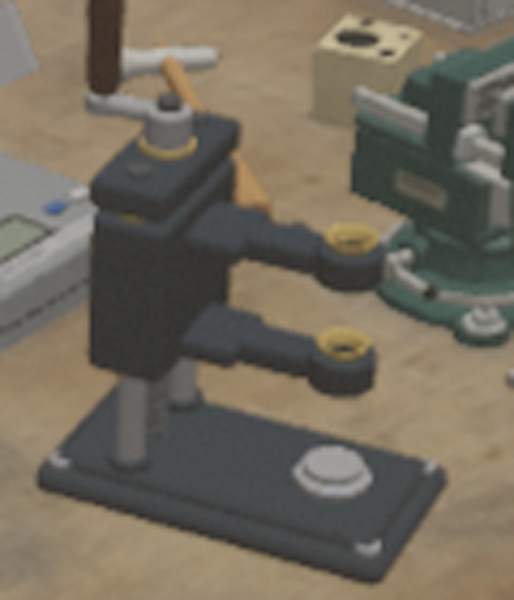

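View pics/t5c.png

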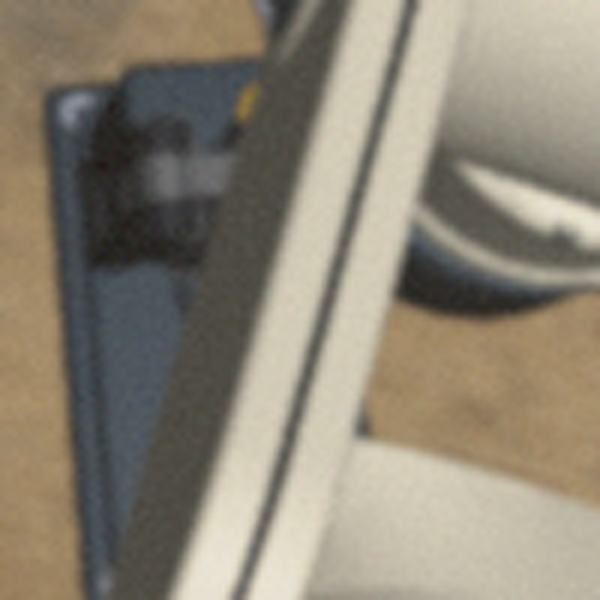

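```bash
python3 - <<'E'
from h import *
import cv2
np.set_printoptions(precision=4,suppress=True)
c=dict(np.load("w5.npz"));a=cv2.imread('pics/w5.png')
cv2.imwrite('pics/w5c.png',cv2.resize(a[75:295,245:395],(409,600),interpolation=cv2.INTER_CUBIC))
hsv=cv2.cvtColor(a,cv2.COLOR_BGR2HSV)
m=cv2.inRange(hsv,(18,120,80),(32,255,255));m[:240]=0;m[:,:280]=0;m[295:]=0;m[:,350:]=0
p=cv2.findNonZero(m);(u,v),r=cv2.minEnclosingCircle(p);print("brass",u,v,r)
k=p[:,0,:];print(k.min(0),k.max(0))
g=plane(ray("wrist",(u,v),c),.1495);print("mouth",g)
h=plane(ray("wrist",(323,97),c),.2375);print("handle",h)
hub=plane(ray("wrist",(321,158),c),.19);print("hub",hub, np.linalg.norm((hub-g)[:2]),np.degrees(np.arctan2((hub-g)[1],(hub-g)[0])))
print(np.degrees(np.arctan2((h-g)[1],(h-g)[0])), np.linalg.norm((h-g)[:2]))
x,e=tri([ray("wrist",(u,v),c),ray("scene",(305+353/4.283,145+241/4.283))]);print(x,e)
E
```

```text
brass 315.0 268.0 21.095121383666992
[303 250] [333 288]
mouth [ 0.531  -0.1833  0.1495]
handle [ 0.6486 -0.1743  0.2375]
hub [ 0.617  -0.1779  0.19  ] 0.08617457954109954 3.605421039211093
4.390050143347022 0.11786536224348954
[ 0.5253 -0.1857  0.1434] [np.float64(0.0038583976441035244), np.float64(0.00385839764410358)]
```

View pics/w5c.png

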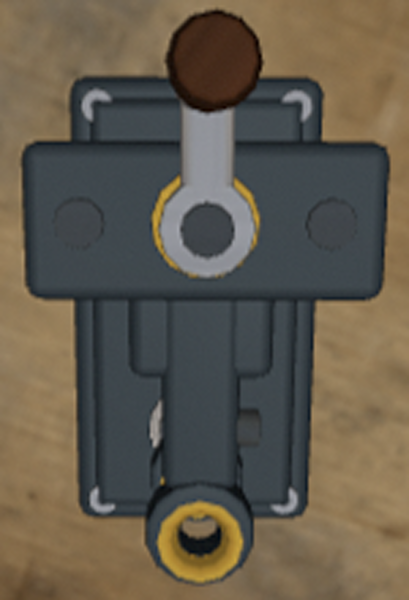

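```bash
python3 - <<'E'
from h import *
np.set_printoptions(precision=4,suppress=True)
c=dict(np.load("w5.npz"))
g=plane(ray("wrist",(318.3,273.7),c),.1495)
h=plane(ray("wrist",(323.5,97.7),c),.2375);hub=plane(ray("wrist",(320.9,159.3),c),.19)
print(g,h,hub)
for q in(h,hub):
  d=(q-g)[:2];print(np.degrees(np.arctan2(d[1],d[0])), np.linalg.norm(d))
a=ray("wrist",(245+78/2.727,75+223/2.727),c);b=ray("wrist",(245+331/2.727,75+223/2.727),c);d=plane(b,.165)-plane(a,.165);print(d,np.degrees(np.arctan2(d[1],d[0]))+90)
x,e=tri([ray("wrist",(318.3,273.7),c),ray("scene",(305+353/4.283,145+241/4.283))]);print(x,e)
E
```

```text
[ 0.5266 -0.1863  0.1495] [ 0.6483 -0.1746  0.2375] [ 0.6163 -0.178   0.19  ]
5.520093008772212 0.12220095667698808
5.353399551218618 0.09001651149040808
[ 0.006 -0.062  0.   ] 5.554689413419382
[ 0.5234 -0.1874  0.1441] [np.float64(0.0012776420972213356), np.float64(0.0012776420972213198)]
```

```bash
python3 -m crank '[[100,[0,15,0],0],[100,[0,27,0],0],[100,[0,27,0],0],[100,[0,27,0],0],[100,[0,27,0],0],[100,[0,27,0],0],[100,[0,27,0],0],[100,[0,27,0],0],[100,[0,27,0],0],[100,[0,27,0],0],[100,[0,27,0],0],[100,[0,27,0],0],[100,[0,27,0],0],[100,[0,27,0],0],[100,[0,20,0],0],[100,[0,5,0],0],[100,[0,0,0],0],[100,[0,0,0],0]]'
python3 - <<'E'
from h import *
import cv2
s=manip.get_state();c=manip.get_calibration("wrist");cv2.imwrite("pics/w6.png",manip.get_image("wrist"));np.savez("w6.npz",**c)
print(s['time'],s['eef_pos'],s['joints'])
for n in ("top","scene"): cv2.imwrite(f"pics/{n[0]}6.png",manip.get_image(n))
E
```

```text
time: 13.1
eef_pos: [0.5664, 0.2139, 0.287]
ee_rot: [0.524, 0.475, 0.524, -0.476]
ft_force: [-0.4, 0.5, 0.4]
gripper_width: 1.0
13.1 [0.56641595 0.21389731 0.28695396] [ 3.41592573e-01  3.37388178e-01  1.62285011e+00 -3.72489411e-04
  1.18209593e+00  1.81592401e+00]
```

View pics/w6.png

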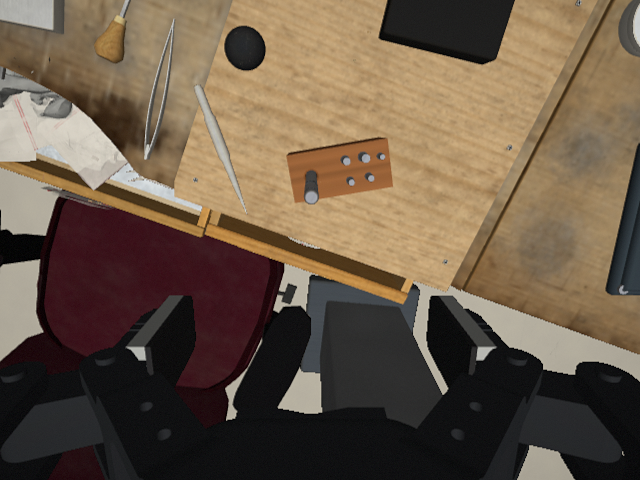

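```bash
python3 - <<'E'
from h import *
import cv2
np.set_printoptions(precision=4,suppress=True)
c=dict(np.load("w6.npz"));a=cv2.imread('pics/w6.png')
cv2.imwrite('pics/w6c.png',cv2.resize(a[130:220,270:400],(780,540),interpolation=cv2.INTER_CUBIC))
print(plane(ray("wrist",(312,198),c),.168),plane(ray("wrist",(311,176),c),.05))
E
```

```text
[0.5885 0.2159 0.168 ] [0.5892 0.2164 0.05  ]
```

View pics/w6c.png

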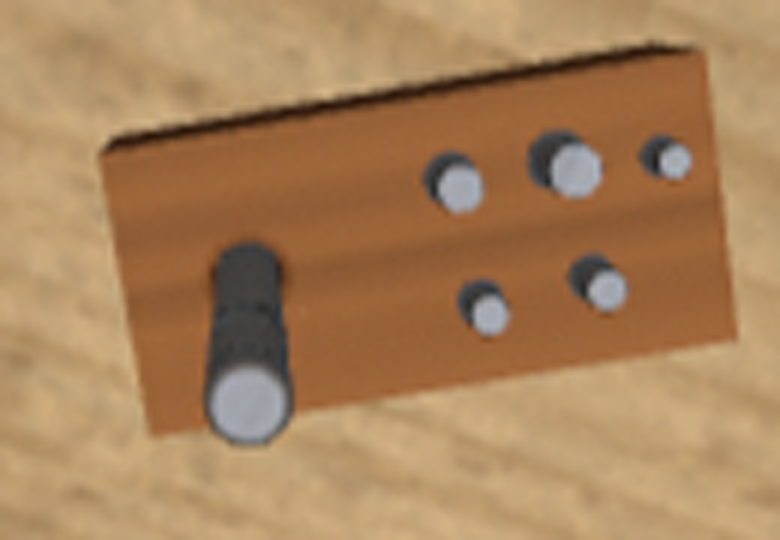

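```bash
python3 -m crank '[[100,[10,1,0],0],[100,[12.5,0,0],0],[100,[0,0,-15],0],[100,[0,0,-30],0],[100,[0,0,-30],0],[100,[0,0,-30],0],[100,[0,0,-30],0],[100,[0,0,-18],0],[100,[0,0,-9.5],0],[100,[0,0,0],0],[100,[0,0,0],0]]'
python3 - <<'E'
from h import *
import cv2
s=manip.get_state();cv2.imwrite("pics/w7.png",manip.get_image("wrist"))
print(s['time'],s['eef_pos'],s['ft_force'])
E
```

```text
time: 14.17
eef_pos: [0.5899, 0.2144, 0.1251]
ee_rot: [0.523, 0.476, 0.523, -0.476]
ft_force: [0.2, 0.0, 0.4]
gripper_width: 1.001
14.1667 [0.58991163 0.21444664 0.1251437 ] [0.24697665 0.01925095 0.37429552]
```

View pics/w7.png

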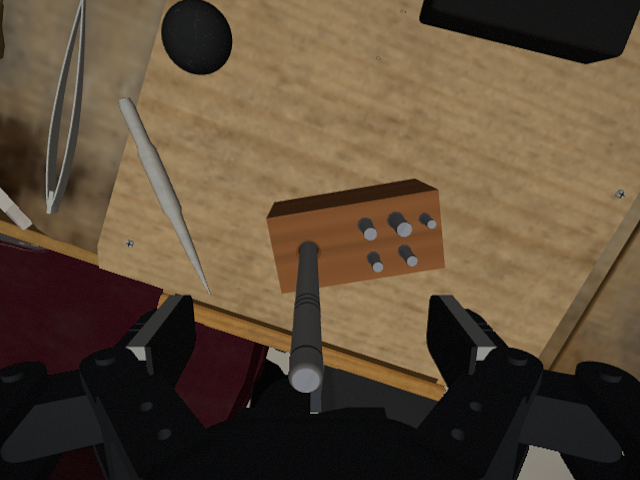

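```bash
python3 -m crank '[[60,[-0.5,1,-0.5],0],[30,[0,0,0],0],[10,[0,0,0],0],[0,[0,0,0],0],[0,[0,0,0],0],[0,[0,0,0],0],[0,[0,0,0],0],[0,[0,0,0],0],[0,[0,0,0],0],[0,[0,0,0],0]]'
python3 - <<'E'
from h import *
import cv2
s=manip.get_state();cv2.imwrite("pics/w8.png",manip.get_image("wrist"))
print(s['eef_pos'],s['ft_force'],s['moment'])
E
```

```text
time: 15.05
eef_pos: [0.5888, 0.2158, 0.1246]
ee_rot: [0.523, 0.476, 0.523, -0.475]
ft_force: [-0.6, -0.0, 3.4]
gripper_width: 0.098
[0.58881547 0.21580262 0.12461027] [-0.63111383 -0.02414546  3.42527324] [5.72230586e-03 1.32067726e-01 9.66904564e-05]
```

View pics/w8.png

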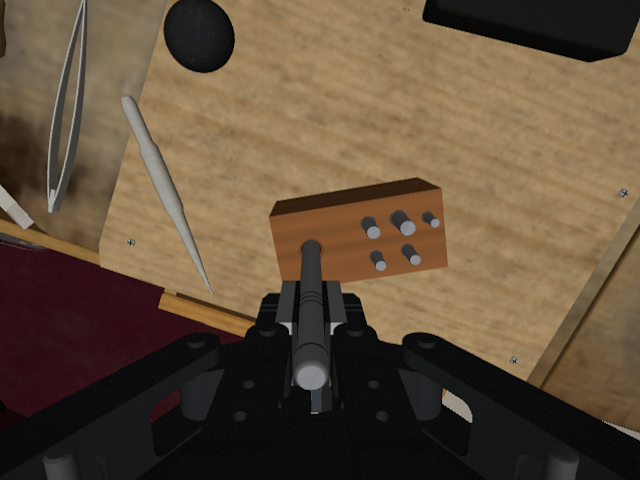

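```bash
python3 -m crank '[[0,[0,0,6],0],[0,[0,0,12],0],[0,[0,0,12],0],[0,[0,0,0],0]]';python3 -m crank '[[0,[0,0,15],0],[0,[0,0,25],0],[0,[0,0,25],0],[0,[0,0,25],0],[0,[0,0,25],0],[0,[0,0,25],0],[0,[0,0,10],0],[0,[0,0,0],0],[0,[0,0,0],0]]'
python3 - <<'E'
from h import *
import cv2
s=manip.get_state();cv2.imwrite("pics/w9.png",manip.get_image("wrist"));
print(s['eef_pos'],s['ft_force'],s['moment'])
cv2.imwrite("pics/s9.png",manip.get_image("scene"));
E
```

```text
time: 15.43
eef_pos: [0.5899, 0.2161, 0.1574]
ee_rot: [0.524, 0.477, 0.523, -0.474]
ft_force: [-0.8, -0.6, -0.4]
gripper_width: 0.102
time: 16.18
eef_pos: [0.5884, 0.2156, 0.304]
ee_rot: [0.523, 0.476, 0.523, -0.476]
ft_force: [-0.2, -0.2, -0.7]
gripper_width: 0.1
[0.58835728 0.21562501 0.30401775] [-0.23066944 -0.2457151  -0.74566459] [0.02442415 0.00815001 0.02155964]
```

View pics/s9.png

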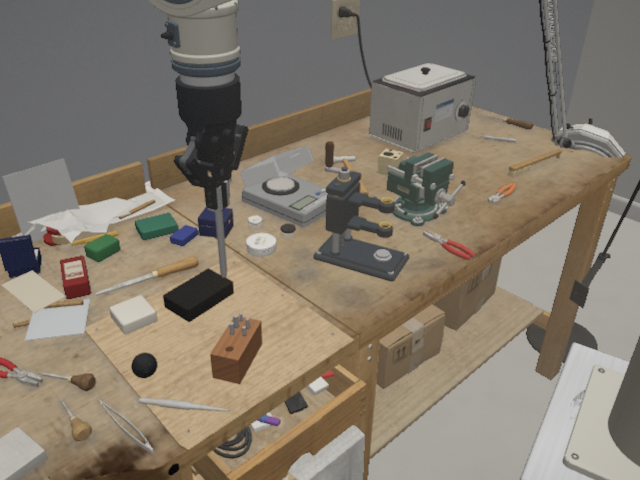

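View pics/w9.png

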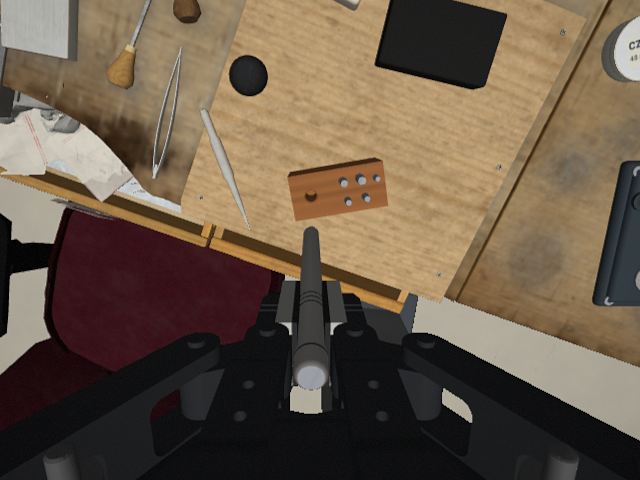

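```bash
python3 - <<'E'
from h import *
import cv2
np.set_printoptions(precision=4,suppress=True)
a=cv2.imread('pics/w9.png');b=cv2.imread('pics/s9.png')
cv2.imwrite('pics/w9c.png',cv2.resize(a[215:395,260:360],(333,600),interpolation=cv2.INTER_CUBIC))
cv2.imwrite('pics/s9c.png',cv2.resize(b[170:290,190:260],(350,600),interpolation=cv2.INTER_CUBIC))
x,e=tri([ray("scene",(223,276)),ray("wrist",(311,229))]);print(x,e)
print(proj("wrist",np.array([.5884,.2156,.1874])),proj("scene",np.array([.5884,.2156,.1874])))
print(proj("wrist",np.array([.5884,.2156,.347])),proj("scene",np.array([.5884,.2156,.347])))
E
```

```text
[0.5887 0.2153 0.1898] [np.float64(0.0010065096633700772), np.float64(0.001006509663370121)]
[311.4693 229.5116] [222.4358 277.7992]
[313.3689 369.5899] [213.8881 176.5523]
```

View pics/w9c.png

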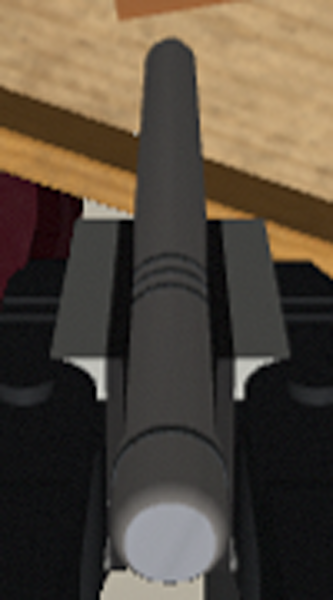

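View pics/s9c.png

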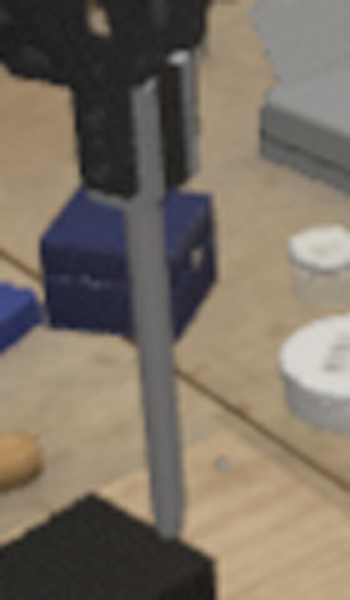

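```bash
python3 -m crank '[[0,[-4,-10,0],0],[0,[-6,-20,0],0],[0,[-8,-26,0],0],[0,[-8,-26,0],0],[0,[-8,-26,0],0],[0,[-8,-26,0],0],[0,[-8,-26,0],0],[0,[-8,-26,0],0],[0,[-4.5,-26,0],0],[0,[0,-26,0],0],[0,[0,-26,0],0],[0,[0,-26,0],0],[0,[0,-26,0],0],[0,[0,-26,0],0],[0,[0,-26,0],0],[0,[0,-20,0],0],[0,[0,-10,0],0],[0,[0,-5,0],0],[0,[0,0,0],0],[0,[0,0,0],0]]'
python3 - <<'E'
from h import *
import cv2
s=manip.get_state();cv2.imwrite("pics/w10.png",manip.get_image("wrist"));
c=manip.get_calibration("wrist");np.savez("w10.npz",**c)
print(s['eef_pos'],s['ft_force'],s['joints'])
cv2.imwrite("pics/s10.png",manip.get_image("scene"));
E
```

```text
time: 17.95
eef_pos: [0.5258, -0.1867, 0.3038]
ee_rot: [0.523, 0.476, 0.524, -0.476]
ft_force: [-0.1, -0.2, -0.5]
gripper_width: 0.098
[ 0.52575188 -0.18667896  0.30383192] [-0.12460741 -0.19743957 -0.46810564] [-3.62707803e-01  2.46878446e-01  1.70810813e+00  3.83247607e-04
  1.18771032e+00  1.11243591e+00]
```

View pics/w10.png

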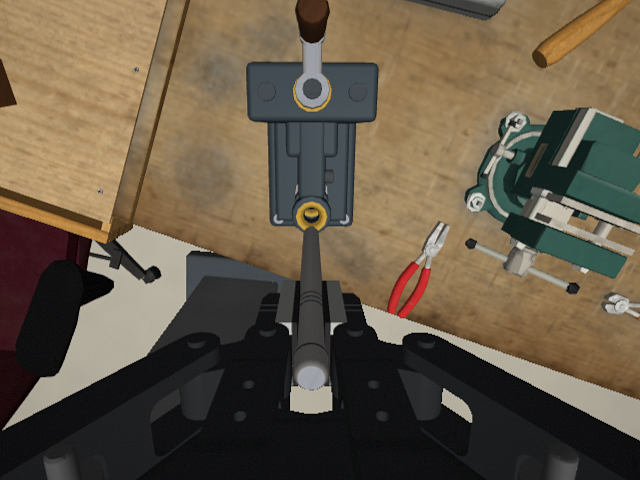

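```bash
python3 - <<'E'
from h import *
import cv2
np.set_printoptions(precision=4,suppress=True)
c=dict(np.load("w10.npz"));a=cv2.imread('pics/w10.png');b=cv2.imread('pics/s10.png')
cv2.imwrite('pics/w10c.png',cv2.resize(a[185:265,270:360],(675,600),interpolation=cv2.INTER_CUBIC))
cv2.imwrite('pics/s10c.png',cv2.resize(b[120:270,310:430],(480,600),interpolation=cv2.INTER_CUBIC))
p=np.array([.5258,-.1867,0])
for z in(.1495,.187): print(z,proj("wrist",p+[0,0,z],c),proj("scene",p+[0,0,z]))
E
```

```text
0.1495 [312.1723 218.2236] [385.6709 198.7491]
0.187 [312.379  230.4328] [387.1198 180.9192]
```

View pics/w10c.png

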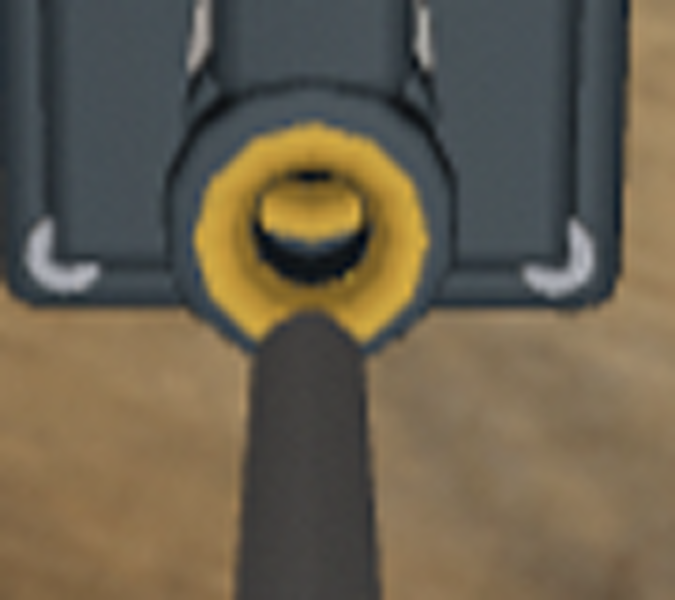

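View pics/s10c.png

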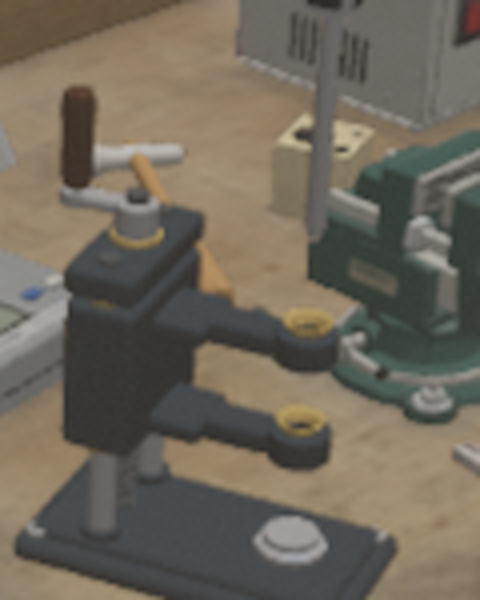

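```bash
python3 -m crank '[[0,[0,0,-10],0],[0,[0,0,-15],0],[0,[0,0,-8],0],[0,[0,0,0],0]]';python3 -m crank '[[0,[0,0,-3],0],[0,[0,0,-3],0],[0,[0,0,-3],0],[0,[0,0,-3],0],[0,[0,0,0],0]]';python3 -m crank '[[0,[0,0,-3],0],[0,[0,0,-3],0],[0,[0,0,0],0]]'
```

```text
time: 18.38
eef_pos: [0.5248, -0.1862, 0.2688]
ee_rot: [0.522, 0.475, 0.525, -0.476]
ft_force: [0.5, 0.1, -0.6]
gripper_width: 0.1
time: 18.8
eef_pos: [0.5259, -0.1872, 0.2589]
ee_rot: [0.523, 0.476, 0.523, -0.476]
ft_force: [0.2, -0.1, -1.2]
gripper_width: 0.102
time: 19.05
eef_pos: [0.5258, -0.1872, 0.2527]
ee_rot: [0.523, 0.475, 0.524, -0.476]
ft_force: [-0.2, 0.5, -0.6]
gripper_width: 0.096
```

```bash
python3 -m crank '[[0,[0,0,-4],0],[0,[0,0,-4],0],[0,[0,0,-4],0],[0,[0,0,0],0]]';python3 -m crank '[[0,[0,0,-4],0],[0,[0,0,-4],0],[0,[0,0,-2],0],[0,[0,0,0],0],[0,[0,0,0],0],[0,[0,0,0],0],[0,[0,0,0],0],[0,[0,0,0],0]]'
python3 - <<'E'
from h import *
import cv2
s=manip.get_state();cv2.imwrite("pics/w11.png",manip.get_image("wrist")[150:420,200:440].repeat(2,0).repeat(2,1));
print(s['eef_pos'],s['ft_force'],s['moment'])
b=manip.get_image("scene");cv2.imwrite('pics/s11.png',b);cv2.imwrite('pics/s11c.png',cv2.resize(b[120:270,310:430],(480,600),interpolation=cv2.INTER_CUBIC))
E
```

```text
time: 19.38
eef_pos: [0.5256, -0.1871, 0.2402]
ee_rot: [0.523, 0.475, 0.524, -0.476]
ft_force: [-0.2, -0.3, -1.5]
gripper_width: 0.102
time: 20.05
eef_pos: [0.5262, -0.1873, 0.2315]
ee_rot: [0.523, 0.476, 0.523, -0.476]
ft_force: [-0.2, -0.5, -1.5]
gripper_width: 0.097
[ 0.52623299 -0.18733878  0.23152854] [-0.20626359 -0.48065788 -1.48592769] [ 0.03842884 -0.05213116 -0.06564485]
```

View pics/s11c.png

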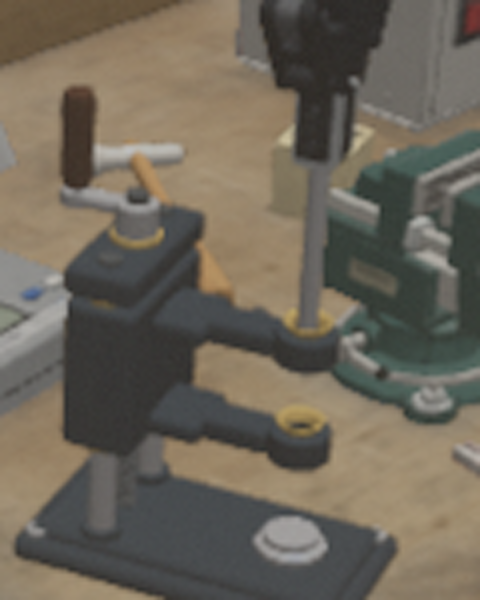

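View pics/w11.png

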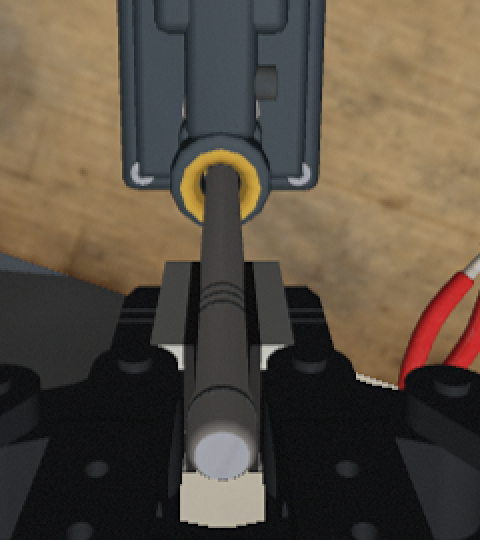

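```bash
python3 - <<'E'
from h import *
import cv2
b=cv2.imread('pics/s11.png');f=8;x0,y0=355,190
im=cv2.resize(b[190:262,355:425],None,fx=f,fy=f,interpolation=cv2.INTER_CUBIC)
p=np.array([.5256,-.1872,0])
for z in(.03,.074,.0955,.115,.1275,.1495):
    u=proj("scene",p+[0,0,z]);print(z,u)
    q=tuple(int(v) for v in (u-[x0,y0]+.5)*f)
    cv2.line(im,(q[0]-12,q[1]),(q[0]+12,q[1]),(0,0,255),1);cv2.putText(im,f"{z*1000:.0f}",(q[0]+20,q[1]),0,.4,(0,0,255),1)
cv2.imwrite('pics/s11z.png',im)
E
```

```text
0.03 [381.56987229 251.62450221]
0.074 [383.10547483 232.77500964]
0.0955 [383.87768137 223.29618888]
0.115 [384.59093564 214.541006  ]
0.1275 [385.05474993 208.84769426]
0.1495 [385.88389473 198.66995736]
```

View pics/s11z.png

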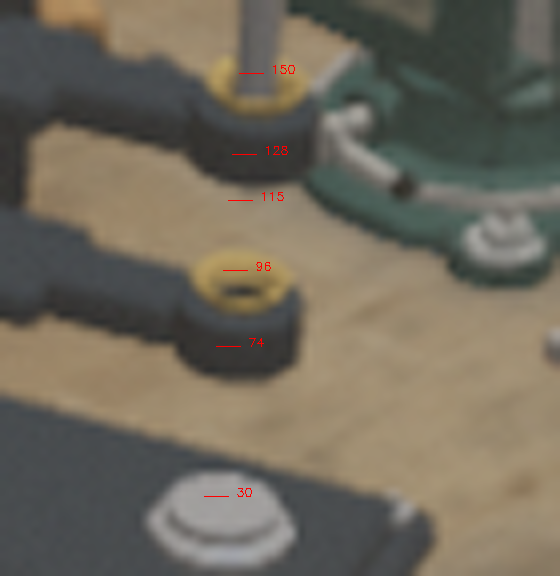

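```bash
python3 - <<'E'
from h import *
import cv2
s=manip.get_state();p=s['eef_pos']
for dz in(.035,.043,.047,.05,.055): print(dz,proj("wrist",np.array([p[0],p[1],p[2]+dz])))
for i,n in enumerate(("s9","s10")):
    b=cv2.imread(f'pics/{n}.png');f=8
    x0,y0=((195,240),(360,140))[i]
    im=cv2.resize(b[y0:y0+70,x0:x0+60],None,fx=f,fy=f,interpolation=cv2.INTER_CUBIC)
    for z in(.187,.192,.197):
        u=proj("scene",np.array([(.5884,.2156),(.5258,-.1867)][i]+(z,)));q=((u-[x0,y0]+.5)*f).astype(int)
        cv2.line(im,(q[0]-12,q[1]),(q[0]+12,q[1]),(0,0,255),1)
    cv2.imwrite(f'pics/{n}z.png',im)
a=np.hstack([cv2.imread('pics/s9z.png')[:,:390],cv2.imread('pics/s10z.png')[:,:390]]);cv2.imwrite('pics/cmp.png',a)
E
```

```text
0.035 [313.55845901 353.05969136]
0.043 [313.77561702 368.15814258]
0.047 [313.89547941 376.49187387]
0.05 [313.99097104 383.13116663]
0.055 [314.16197043 395.02032512]
```

View pics/cmp.png

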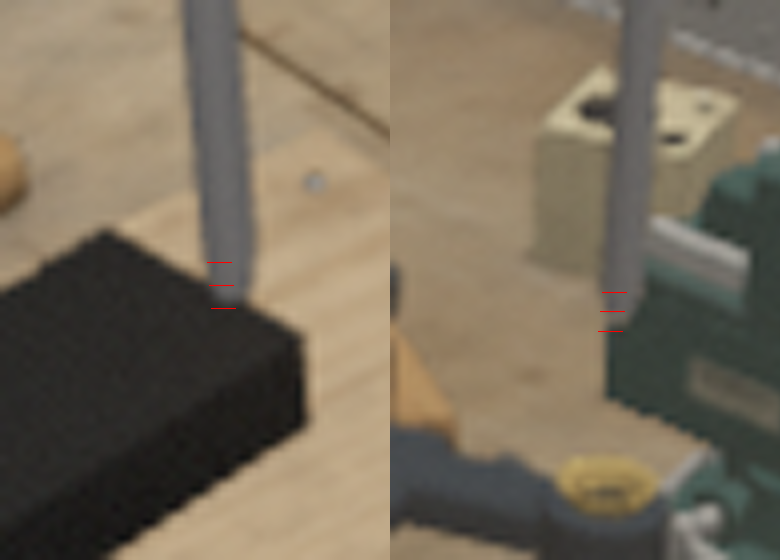

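```bash
python3 -m crank '[[0,[0,0,-4],0],[0,[0,0,-4],0],[0,[0,0,-4],0],[0,[0,0,-4],0],[0,[0,0,0],0]]';python3 -m crank '[[0,[0,0,-3],0],[0,[0,0,-3],0],[0,[0,0,-3],0],[0,[0,0,0],0]]';python3 -m crank '[[0,[0,0,-3],0],[0,[0,0,-3],0],[0,[0,0,-3],0],[0,[0,0,0],0]]';python3 -m crank '[[0,[0,0,-3],0],[0,[0,0,-3],0],[0,[0,0,0],0]]'
python3 - <<'E'
from h import *
import cv2
s=manip.get_state()
print(s['eef_pos'],s['ft_force'],s['moment'])
b=manip.get_image("scene");cv2.imwrite('pics/s12.png',cv2.resize(b[190:262,355:425],None,fx=8,fy=8,interpolation=cv2.INTER_CUBIC))
E
```

```text
time: 20.57
eef_pos: [0.5255, -0.1871, 0.2141]
ee_rot: [0.523, 0.475, 0.524, -0.476]
ft_force: [0.3, -0.0, -0.5]
gripper_width: 0.104
time: 20.9
eef_pos: [0.5258, -0.1872, 0.2056]
ee_rot: [0.523, 0.475, 0.524, -0.476]
ft_force: [-0.4, 0.4, -1.2]
gripper_width: 0.101
time: 21.23
eef_pos: [0.5258, -0.1872, 0.1966]
ee_rot: [0.523, 0.475, 0.524, -0.476]
ft_force: [-0.3, 0.2, -0.4]
gripper_width: 0.099
time: 21.48
eef_pos: [0.5258, -0.1872, 0.1907]
ee_rot: [0.523, 0.475, 0.524, -0.476]
ft_force: [0.5, 0.4, -1.1]
gripper_width: 0.103
[ 0.52580772 -0.18715318  0.1906725 ] [ 0.54797649  0.40902868 -1.12550734] [-0.0332105   0.06194325  0.00901522]
```

View pics/s12.png

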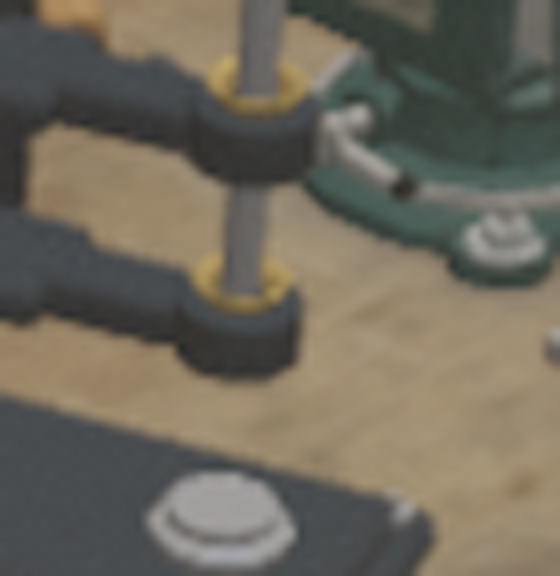

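```bash
python3 -m crank '[[0,[0,0,-3],0],[0,[0,0,-3],0],[0,[0,0,-3],0],[0,[0,0,-3],0],[0,[0,0,0],0]]';python3 -m crank '[[0,[0,0,-3],0],[0,[0,0,-3],0],[0,[0,0,-2],0],[0,[0,0,-2],0],[0,[0,0,0],0],[0,[0,0,0],0]]'
python3 - <<'E'
from h import *
import cv2
s=manip.get_state()
print(s['eef_pos'],s['ft_force'],s['moment'])
b=manip.get_image("scene");f=8;x0,y0=355,190;im=cv2.resize(b[190:262,355:425],None,fx=8,fy=8,interpolation=cv2.INTER_CUBIC)
for z in (.04,.052,.064):
    u=proj("scene",np.array([.5256,-.1872,z]));q=((u-[x0,y0]+.5)*f).astype(int)+[13,6]
    cv2.line(im,(q[0]+25,q[1]),(q[0]+45,q[1]),(0,0,255),1)
cv2.imwrite('pics/s13.png',im)
cv2.imwrite("pics/w13.png",manip.get_image("wrist"))
E
```

```text
time: 21.95
eef_pos: [0.5257, -0.1871, 0.1785]
ee_rot: [0.523, 0.475, 0.524, -0.476]
ft_force: [-0.4, -0.8, -0.8]
gripper_width: 0.099
time: 22.45
eef_pos: [0.5261, -0.1873, 0.1692]
ee_rot: [0.523, 0.476, 0.523, -0.476]
ft_force: [0.8, -0.1, -1.3]
gripper_width: 0.097
[ 0.52606684 -0.18726626  0.16918571] [ 0.84921968 -0.1473382  -1.28875533] [ 0.00096113  0.01309143 -0.00636225]
```

View pics/s13.png

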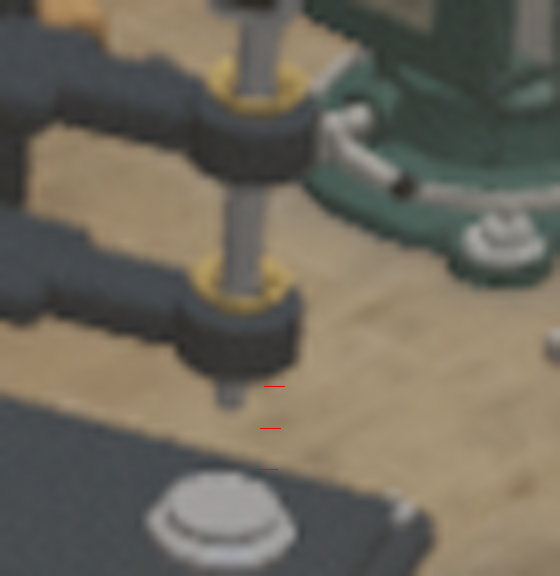

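View pics/w13.png

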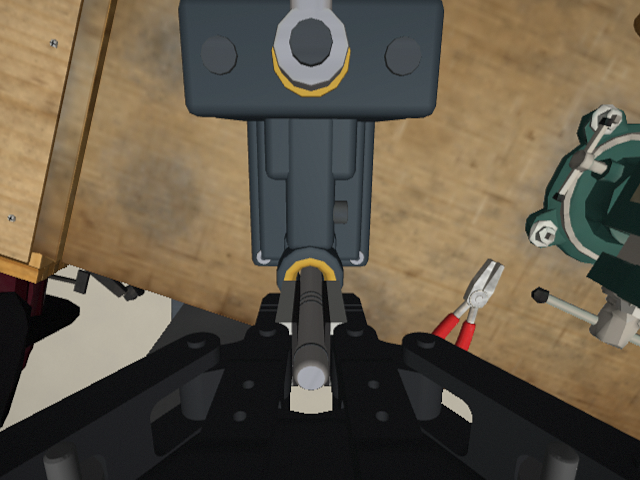

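```bash
python3 -m crank '[[0,[0,0,-2],0],[0,[0,0,-2],0],[0,[0,0,-2],0],[0,[0,0,-1],0],[0,[0,0,0],0],[0,[0,0,0],0],[0,[0,0,0],0],[0,[0,0,0],0]]'
python3 - <<'E'
from h import *
import cv2
s=manip.get_state()
print(s['eef_pos'],s['ft_force'],s['moment'],s['gripper_width'],s['qd'])
b=manip.get_image("scene");f=8;x0,y0=355,190;im=cv2.resize(b[190:262,355:425],None,fx=8,fy=8,interpolation=cv2.INTER_CUBIC)
for z in (.04,.052,.064):
    u=proj("scene",np.array([.5256,-.1872,z]));q=((u-[x0,y0]+.5)*f).astype(int)+[13,6]
    cv2.line(im,(q[0]+25,q[1]),(q[0]+45,q[1]),(0,0,255),1)
cv2.imwrite('pics/s14.png',im);cv2.imwrite('pics/s14f.png',cv2.resize(b[120:270,310:430],(480,600),interpolation=cv2.INTER_CUBIC))
E
```

```text
time: 23.22
eef_pos: [0.5262, -0.1873, 0.1624]
ee_rot: [0.523, 0.476, 0.523, -0.476]
ft_force: [-0.5, -0.2, -0.2]
gripper_width: 0.099
[ 0.52620733 -0.18732689  0.16241593] [-0.49847725 -0.17214607 -0.20144671] [-0.01913242  0.01545024  0.01169628] 0.0988870149612902 [-0.0008147  -0.00029389 -0.00035768 -0.00048399 -0.00012414 -0.0002008 ]
```

View pics/s14.png

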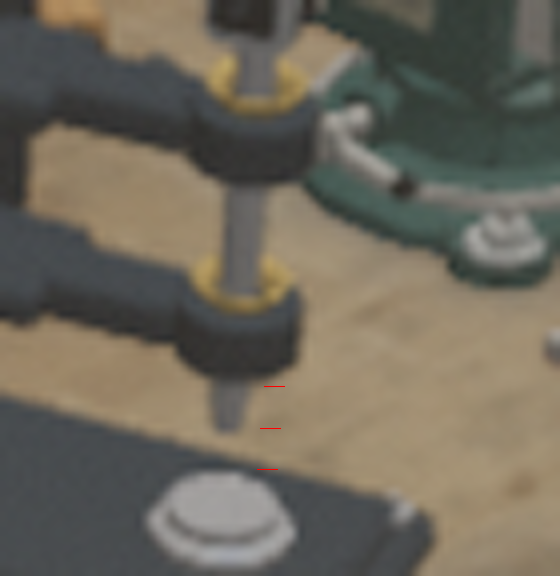

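View pics/s14f.png

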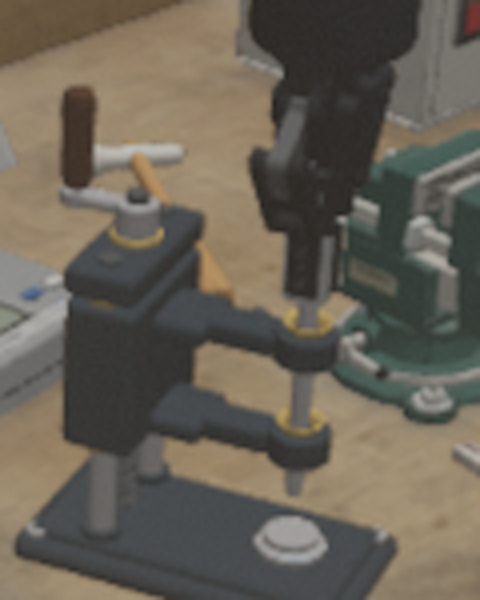

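```bash
python3 - <<'E'
from workcell import manip
print(manip.finish_job())
E
```

```text
the job is handed in; nothing more can be done
None
```

The job is handed in at about 23 s of the 64 s allowed. No verdict came back, so the outcome below rests on my own checks.

**Crank:** I gripped the handle and drove it clockwise round its circle for about 2.5 turns. It stopped where expected, at y = -0.176, with the push rising to 6.6 N. It still points straight back in the last picture.

**Punch:** I lifted it from the block and lowered it through the upper guide. I paused there 0.4 s or more with the tip about 30 mm below the upper mouth, then fed it on through the lower guide. The force on the tool stayed at or below about 1.5 N in the readings throughout.

**Last checks:**
- The tip reads about z = 0.053 m, which is 21 mm below the lower guide and 23 mm above the anvil.
- The punch is upright in both guides and still held, with the gripper stopped on it at 0.099 of its stroke.
- The arm is still.

**Disagreements:**
- **Punch height in the hand:** the punch sat about 4–5 mm higher than the stated hole depth implied. The tip did not show below the upper guide when I expected it to. I re-measured it from the scene and wrist pictures and used that value (tip 112 mm below the TCP).
- **Camera offset:** the scene camera was off by about 1–2 mm against the stand. I corrected for this using the visible anvil face.

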